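# Hold the long cell in the light path of the optical bench

### The job

Set up the little optical bench for a transmission reading: seat the aperture stop fully astride the rail on the lamp's half and let go of it, then take the longest of the three lidded glass cells out of the rack by its two frosted broad faces, the fingers never touching its clear end windows, and leave the two shorter cells where they are. No holder fits this cell, so finish while holding it, upright and still, in the light path over the detector's half of the rail: centre on the beam line, clear ends facing lamp and detector, touching nothing but the fingers, and not put down or let go.

Things in the scene. Friction and masses are not known exactly. Their poses are not given: they have to be found in the camera images.
- optical_bench: Fixed optical bench. Origin on the work surface under the rail's middle; y along the rail towards the lamp, x across, z up. Rail: aluminium bar 18 mm wide, 440 mm long, top face 40 mm above the work surface, open below (its underside at 18 mm). The beam runs level along y over the rail's centre line (x = 0), 100 mm above the work surface. Lamp's half: y > 0; detector's half: y < 0
- lamp_mouth (a point): centre of the lamp's open end, on the beam, 121 mm from the rail's middle (bench axes). The lamp is a grey finned box, 58 mm wide, top 137 mm above the work surface, with a black collimator tube of 31 mm diameter pointing at the detector
- detector_mouth (a point): centre of the detector's open end, on the beam, 132 mm from the rail's middle (bench axes). The detector is a black round can of 55 mm diameter, lying level on a post, with an entrance tube of 25 mm diameter pointing at the lamp
- seat_spot (a point): point on the rail's top face, on its centre line, 60 mm from the rail's middle on the lamp's half (bench axes): a good place for the aperture stop
- hold_spot (a point): point on the beam, 100 mm above the work surface, 60 mm from the rail's middle on the detector's half (bench axes): a good place for the centre of the cell
- aperture_stop: Loose rider, 0.22 kg, upright on the work surface; origin at the centre of its underside, x across the rail, y along it (either way round), z up. Dark foot 44 (x) by 36 (y) by 23 mm high with a slot along y, 21 mm wide, 14 mm deep, bevelled to 33 mm wide at the underside. Seated, its origin lies 14 mm below the rail's top face, 26 mm above the work surface
- stop_hole (a point): centre of the hole in the stop's plate, 74 mm above its underside (axes of the stop); on the beam when seated. The aluminium plate is 36 mm wide (x), 10 mm thick (y), from 51 to 97 mm above the underside, on a post, with a ring of 29 mm diameter 3 mm proud on both faces. Grip it by its two narrow side edges, 36 mm apart along x, near the top
- cell_rack: Fixed grey plastic rack, 40 (x) by 190 (y) mm, 18 mm high; origin at the centre of its underside. Three equal pockets in a row along its y axis, 60 mm apart, each 47 (y) by 23 (x) mm and 12 mm deep, floor 6 mm above the work surface. One cell stands in each, in any order, long sides along the rack's y
- long_cell_center (a point): centre of the longest cell, half-way up: 24.5 mm above its underside, 30.5 mm above the work surface in the rack. A loose upright glass block, 44 mm long (its y), 20 mm wide (x), 49 mm high with its 4 mm white lid, 0.05 kg. The broad faces, 20 mm apart along x, are frosted: grip there. The ends (+y and -y) are clear windows. It stands 37 mm out of the rack
- long_cell: the same cell, origin at the centre of its underside
- window_a: clear end window of the longest cell at its +y end, 18 mm wide, 2 mm thick, set in 1 mm from the frosted faces; origin level with the cell's underside. Not to be touched by the fingers
- window_b: the same at the -y end
- medium_cell_center (a point): centre, half-way up, of the middle-sized cell (24 mm long, 20 mm wide, 49 mm high); it stays in the rack
- short_cell_center (a point): centre, half-way up, of the shortest cell (14 mm long, 20 mm wide, 49 mm high); it stays in the rack

How it is judged:
On the way, in this order (a step that is already met when the one before it is completed fails the run):
1. the aperture stop stands seated astride the lamp's half of the rail, let go, before the cell is taken out (x of aperture_stop in the frame of optical_bench between -0.003 and 0.003 m and y of aperture_stop in the frame of optical_bench between 0.005 and 0.11 m and z of aperture_stop in the frame of optical_bench between 0.023 and 0.029 m and angle between aperture_stop's own z axis and vertical below 0.06 rad and angle between the y axis of aperture_stop and the y axis of optical_bench, either way round below 0.12 rad and contact force between the fingers and aperture_stop below 0.1 N and distance of long_cell_center from where it was at the start of the episode below 0.01 m), for 0.3 s.
2. the longest cell is lifted clear of the rack in the fingers (height (world z) of long_cell_center above 0.055 m and contact force between the fingers and long_cell above 1 N), for 0.2 s.
At the end, for the whole second after the job is handed in: Long cell in fingers only, still, centre within 5 mm sideways and 6 mm in height of the beam, 10-110 mm past mid-rail on detector's half, within 0.12 rad of the beam, upright to 0.1 rad; stop let go, seated on lamp's half (3 mm, 0.12 rad; tilt 0.06); other cells within 20 mm of their start (x of aperture_stop in the frame of optical_bench between -0.003 and 0.003 m and y of aperture_stop in the frame of optical_bench between 0.005 and 0.11 m and z of aperture_stop in the frame of optical_bench between 0.023 and 0.029 m and angle between aperture_stop's own z axis and vertical below 0.06 rad and angle between the y axis of each of aperture_stop, long_cell_center and the y axis of optical_bench, either way round below 0.12 rad and x of long_cell_center in the frame of hold_spot between -0.005 and 0.005 m and z of long_cell_center in the frame of hold_spot between -0.006 and 0.006 m and y of long_cell_center in the frame of optical_bench between -0.11 and -0.01 m and angle between long_cell_center's own z axis and vertical below 0.1 rad and linear speed of long_cell below 0.02 m/s and contact force between the fingers and long_cell above 1 N and contact force between long_cell and optical_bench below 0.05 N and contact force between long_cell and aperture_stop below 0.05 N and contact force between long_cell and cell_rack below 0.05 N and contact force between the fingers and aperture_stop below 0.1 N and distance of each of medium_cell_center, short_cell_center from where it was at the start of the episode below 0.02 m and angle between each of medium_cell_center, short_cell_center's own z axis and vertical below 0.15 rad); the arm keeps its last pose, push and grip.
It fails at once if the fingers press on a clear window of the longest cell (contact force between the fingers and window_a above 0.5 N or contact force between the fingers and window_b above 0.5 N).
It also fails if it takes over 54 s, if anything falls off the work surface, if the arm or the gripper's body presses on something with over 40 N, if the wrist force passes 120 N, or if a joint passes its speed limit or range.

### The arm

A 7-joint arm with a two-finger parallel gripper is mounted at the origin on a cart in front of the work surface, level with it; the furniture and walls round the work are solid. World frame = base frame: x ahead of the robot, y to its left, z up, the work surface at z = 0. Lengths are in m, angles in rad, forces in N, time in s.
With the tool pointing down it reaches from about 0.425 to 0.925 m from the base axis. Payload 6.8 kg.
Tool frame: the origin (TCP) lies on the front face of the gripper's body, between the roots of the fingers; the fingertips stand 73 mm ahead of it and the grasp point (between the pads) lies 54 mm ahead of it (env.nose_length is the distance from the TCP to the fingertips, in m); z points along the fingers, y is the direction in which the jaws open and shut (so a half turn about z gives the same grasp; the last joint's range is limited). The gripper opens to 85 mm and grips with 20 to 120 N. Pads are 22 mm wide; open, the fingers measure 114 mm over their backs; the gripper's body (76 mm by 85 mm) begins 54 mm behind the grasp point. The pads swing forward as they close: fully open they stand 13 mm farther back than shut.
Start: joints at [-1.27, 0.477, 0.022, 1.555, -0.011, 1.109, -0.083], TCP at [0.268, 0.619, 0.304] pointing down, gripper open.
Joint ranges: [-2.96, 2.96], [-0.34, 2.1], [-1.41, 1.46], [0.24, 2.44], [-1.37, 4.51], [0.17, 1.92], [-2.96, 2.96]. Speed limits (rad/s): [2.39, 2.39, 3.14, 3.14, 3.14, 3.14, 3.14].

### API

Orientations are given as a unit quaternion [w, x, y, z].
In Python, from cell import env, kin, camera, calibration, job gives the robot as it stands. The module is installed in compiled form; this text tells all that it offers. Calls block until the motion is done:
- env.reach(position, orientation): joint-space move of the TCP to a pose.
- env.movel(position, velocity=0.15, rot=None, stop_force=None): straight line of the TCP; rot=None keeps the orientation; velocity is the mean speed in m/s. With stop_force (N) it stops when the force on the tool has changed by that much, and returns True; else False.
- env.goto_joints(angles): joint-space move.
- env.grip(opening, f_grip=None): finger opening in m; f_grip is the grip in N (None keeps the last); returns when the fingers have stopped.
- env.dwell(seconds).
- kin.inverse_kinematics(position, orientation): joint angles nearest the present ones, or None.
- env.get_state(): the state.
- camera(name): name is "side" or "top" or "wrist"; returns (picture, depth): 384x512x3 uint8, blue, green, red; 384x512 float32, m along the optical axis (not along the pixel's ray), 0 where there is no reading.
- calibration(name): a dict with "fx", "fy", "cx", "cy" (pixels), "rvec" (rotation vector, rad) and "tvec" (3), from world to camera coordinates, as OpenCV has them. Camera axes: x right, y down, z forward; pixel columns grow to the right and rows downward; lengths in m; the calibration is good to about 2 mm. A picture is of the moment at which its call begins: read the wrist's pose just before it. calibration takes no time and is no camera call; for the wrist camera it gives the pose at the moment of the call.
A pose or a line that the arm cannot do raises env.PlanningError and nothing moves.
- job.job_done(): hands the job in, once; it reports no verdict.
The state is a dict: "time": time; "qpos": joint angles; "joint_velocities": joint speeds; "joint_torque": joint torques, N m; "tcp_pos": TCP position; "orientation": TCP orientation; "force": force on the tool from outside, world axes, zero at the start; "torque": the same for the moment, N m; "opening": finger opening in m.
Only numpy, scipy, OpenCV 4.12 (cv2) and the standard library are available. Lean on these libraries where they do the work, as an engineer would, in place of code of your own. Each camera call takes 0.05 s, during which the arm holds its last target.

## Working session

There is one attempt and no reset: what is moved stays moved. The work goes in short steps, each a Python script; the robot and the scene stay as the last script left them, time stands still between calls to the robot, and variables do not carry over. Pictures are saved under pics/ and viewed, and the job is handed in when it is done.

```bash
mkdir -p pics; ls
python3 - <<'E'
from cell import env, kin, camera, calibration, job
import cv2,numpy as np
for n in ("side","top","wrist"):
    c=calibration(n); p,d=camera(n)
    cv2.imwrite(f"pics/{n}0.png",p); np.savez(f"pics/{n}0.npz",p=p,d=d,**c)
    print(n,{k:np.round(v,3).tolist() for k,v in c.items()})
s=env.get_state(); print({k:np.round(v,3).tolist() for k,v in s.items()})
E
```

```text
pics
side {'fx': 392.506, 'fy': 392.506, 'cx': 245.727, 'cy': 189.247, 'rvec': [0.919, -2.139, 1.408], 'tvec': [0.353, 0.228, 0.538]}
top {'fx': 351.316, 'fy': 351.316, 'cx': 255.513, 'cy': 184.807, 'rvec': [2.134, -2.176, 0.125], 'tvec': [0.002, 0.539, 0.866]}
wrist {'fx': 290.395, 'fy': 290.395, 'cx': 254.337, 'cy': 190.911, 'rvec': [-2.402, -1.579, -0.242], 'tvec': [-0.673, -0.039, 0.381]}
{'time': 0.15, 'qpos': [-1.27, 0.478, 0.022, 1.556, -0.011, 1.109, -0.083], 'joint_velocities': [0.001, -0.003, 0.001, -0.005, -0.001, 0.001, -0.001], 'joint_torque': [0.002, -59.692, 1.61, -28.149, 0.013, 0.007, -0.0], 'tcp_pos': [0.268, 0.619, 0.303], 'orientation': [-0.0, 0.203, 0.979, -0.001], 'force': [0.61, 0.514, 0.188], 'torque': [-0.034, -0.035, -0.027], 'opening': 0.085}
```

View pics/top0.png

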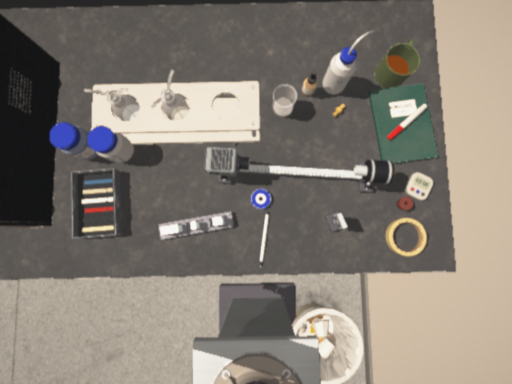

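View pics/side0.png

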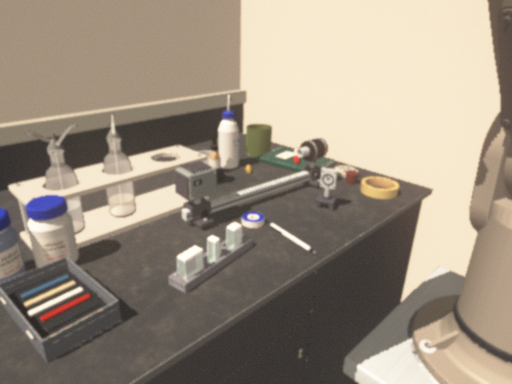

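View pics/wrist0.png

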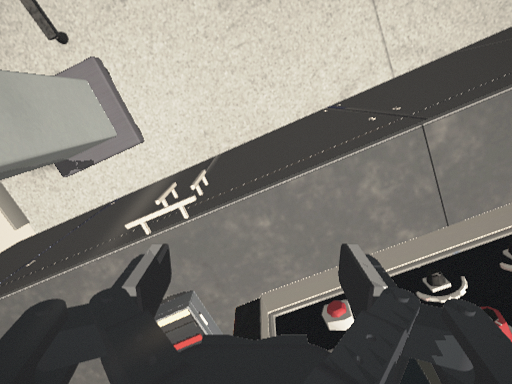

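```bash
cat > h.py <<'E'
import numpy as np,cv2
def load(n):
    z=np.load(f"pics/{n}.npz"); return z
def pts(z):
    R=cv2.Rodrigues(z['rvec'])[0]; t=np.asarray(z['tvec']).ravel()
    d=z['d']; v,u=np.mgrid[:d.shape[0],:d.shape[1]]
    P=np.stack([(u-z['cx'])/z['fx']*d,(v-z['cy'])/z['fy']*d,d],-1)
    return (P-t)@R
def crop(z,x0,y0,x1,y1,k,f):
    cv2.imwrite(f,cv2.resize(z['p'][y0:y1,x0:x1],None,fx=k,fy=k,interpolation=cv2.INTER_CUBIC))
E
python3 - <<'E'
from h import *
z=load("top0");W=pts(z)
R=cv2.Rodrigues(z['rvec'])[0];print("cam",-R.T@z['tvec'])
crop(z,150,130,410,260,3,"pics/topc.png")
for u,v in [(222,160),(260,168),(300,172),(340,174),(380,172),(337,217),(337,222),(345,222),(170,229),(195,226),(220,220),(183,229),(300,230)]: print(u,v,W[v,u].round(3),z['d'][v,u])
z=load("side0");W=pts(z)
crop(z,150,130,350,290,4,"pics/sidec.png")
E
```

```text
cam [ 0.42847223 -0.01394819  0.92550819]
222 160 [0.584 0.066 0.139] 0.79968566
260 168 [ 0.581 -0.021  0.038] 0.89895934
300 172 [ 0.568 -0.123  0.039] 0.89615726
340 174 [ 0.561 -0.224  0.04 ] 0.8941956
380 172 [ 0.551 -0.296  0.125] 0.8075991
337 217 [ 0.451 -0.202  0.083] 0.83835727
337 222 [ 0.44  -0.206  0.062] 0.85698456
345 222 [ 0.439 -0.217  0.098] 0.82161623
170 229 [0.43  0.203 0.057] 0.86386
195 226 [0.437 0.142 0.054] 0.8666425
220 220 [0.45  0.08  0.055] 0.86678386
183 229 [0.43  0.18  0.018] 0.902219
300 230 [ 0.422 -0.123 -0.   ] 0.9174542
```

View pics/topc.png

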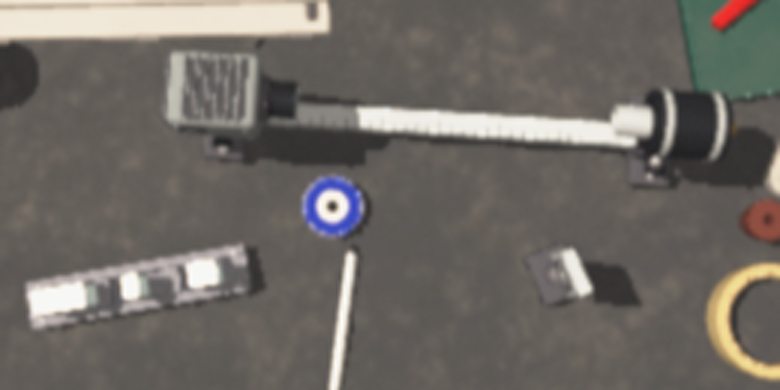

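View pics/sidec.png

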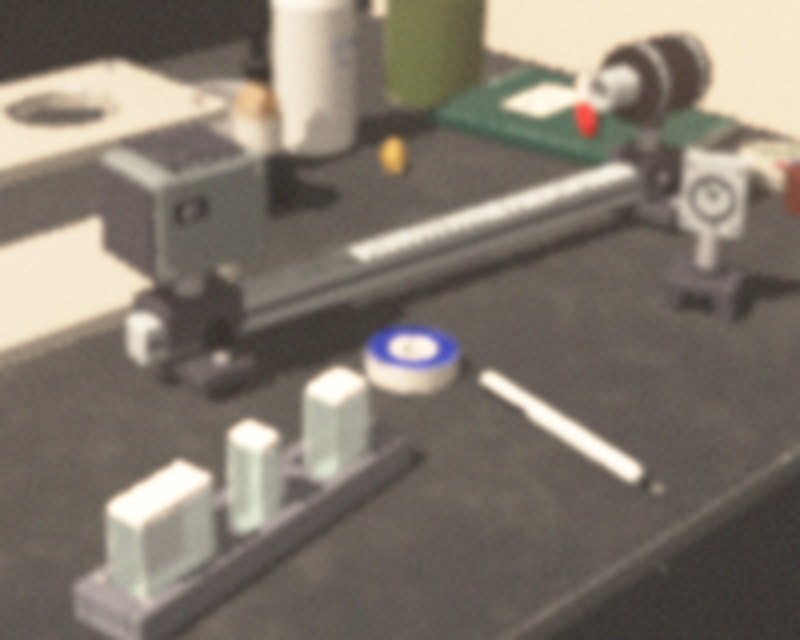

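Run:
```python
from h import *
z=load("top0");W=pts(z);vv,uu=np.mgrid[:384,:512]
def rect(m,name):
    P=W[m]; r=cv2.minAreaRect(P[:,:2].astype(np.float32)*1000); print(name,len(P),r,"z",np.median(P[:,2]).round(4)); return P
# rail
for n in("top0","side0"):
    z=load(n);W=pts(z)
    m=(abs(W[...,2]-.04)<.006)&(W[...,0]>.53)&(W[...,0]<.61)&(W[...,1]<-.01)&(W[...,1]>-.24)
    P=W[m]; 
    # trim to consistent
    for i in range(4):
        c=np.polyfit(P[:,1],P[:,0],1); r=P[:,0]-np.polyval(c,P[:,1]); P=P[abs(r)<.013]
    print(n,"rail x=%.4f*y+%.4f"%tuple(c),len(P),np.percentile(r*1000,[2,10,50,90,98]).round(1),"z",np.median(P[:,2]).round(4))
    for name,(xa,xb,ya,yb,za,zb) in dict(lamp=(.5,.65,-.05,.15,.075,.16),det=(.5,.62,-.36,-.2,.075,.16),plate=(.4,.5,-.26,-.15,.06,.12),foot=(.4,.5,-.26,-.15,.014,.04),c1=(.41,.46,.17,.24,.045,.065),c2=(.41,.46,.12,.17,.045,.065),c3=(.41,.47,.05,.12,.045,.065),rack=(.37,.5,.02,.27,.012,.025)).items():
        m=(W[...,0]>xa)&(W[...,0]<xb)&(W[...,1]>ya)&(W[...,1]<yb)&(W[...,2]>za)&(W[...,2]<zb)
        if m.sum()>4: rect(m,n+" "+name)
    m=(W[...,2]>.08)&(W[...,2]<.16)&(W[...,0]>.5)&(W[...,0]<.62)
    for nm,mm in (("lampmin y",m&(W[...,1]>-.06)&(W[...,1]<.1)),("det max y",m&(W[...,1]<-.15)&(W[...,1]>-.36))):
        y=W[mm][:,1]; print(nm,np.histogram(y,bins=12))
```

```text
top0 rail x=0.0826*y+0.5825 653 [-8.6 -7.5 -0.   7.5  9. ] z 0.0393
top0 lamp 1049 ((587.29345703125, 56.9157600402832), (103.9259033203125, 59.72308349609375), 87.88499450683594) z 0.1286
top0 det 762 ((558.1304321289062, -291.184326171875), (92.71556091308594, 53.72500991821289), 87.00582122802734) z 0.1186
top0 plate 129 ((443.78759765625, -209.7694854736328), (35.971065521240234, 15.676705360412598), 20.0998592376709) z 0.0942
top0 foot 153 ((443.667724609375, -209.294921875), (44.089542388916016, 35.722354888916016), 20.715717315673828) z 0.0222
top0 c1 148 ((430.8048095703125, 206.14602661132812), (19.73316764831543, 43.9228630065918), 9.057034492492676) z 0.0546
top0 c2 47 ((440.3379821777344, 146.73828125), (19.335203170776367, 12.819711685180664), 10.07913589477539) z 0.0546
top0 c3 82 ((449.4570617675781, 88.12645721435547), (19.85703468322754, 23.756929397583008), 8.71016788482666) z 0.0541
top0 rack 659 ((440.1913146972656, 147.30792236328125), (39.856101989746094, 190.1510772705078), 8.98105525970459) z 0.0174
lampmin y (array([ 46,  37,  49,  63, 106,  83, 105,  83, 105
[... 1373 characters left out ...]
042877197266), 10.100109100341797) z 0.0528
side0 rack 967 ((438.91864013671875, 149.97671508789062), (41.013511657714844, 191.8521270751953), 9.05159854888916) z 0.0166
lampmin y (array([ 32,  36,  25,   5,  38, 101, 105,  94, 108,  98, 110, 142]), array([0.00959657, 0.01712904, 0.02466151, 0.03219398, 0.03972645,
       0.04725892, 0.05479139, 0.06232386, 0.06985633, 0.07738879,
       0.08492126, 0.09245373, 0.0999862 ]))
det max y (array([ 18,  41,  33,  37,  35,  39,  32,  79, 107,  25,  31,  41]), array([-0.32669844, -0.31949842, -0.3122984 , -0.30509837, -0.29789835,
       -0.29069832, -0.2834983 , -0.27629827, -0.26909825, -0.26189822,
       -0.2546982 , -0.24749817, -0.24029815]))
```

```bash
cat >> h.py <<'E'
from scipy.spatial.transform import Rotation as Ro
def q(psi):
    c,s=np.cos(psi),np.sin(psi)
    x,y,zz,w=Ro.from_matrix(np.array([[-s,c,0],[c,s,0],[0,0,-1.]])).as_quat()
    return [w,x,y,zz]
E
python3 - <<'E'
from h import *
from cell import env,kin
z=load("top0");W=pts(z)
for x0 in np.arange(.2,.9,.1):
    print(x0.round(1),[ (W[...,2][(abs(W[...,0]-x0-.05)<.05)&(abs(W[...,1]-y0-.05)<.05)&(z['d']>0)].max(initial=-1)).round(2) for y0 in np.arange(.6,-.4,-.1)])
for nm,p,psi in (("stop",(.443,-.207,.2),.36),("seat",(.577,-.052,.2),-.081),("cell",(.43,.208,.16),.16),("hold",(.567,-.172,.18),-.081)):
  for k in(0,np.pi,-np.pi):
    try: a=kin.inverse_kinematics(list(p),q(psi+k)); print(nm,k,None if a is None else np.round(a,2))
    except Exception as e: print(nm,k,e)
E
```

```text
0.2 [np.float64(-0.85), np.float64(-0.84), np.float64(-0.08), np.float64(-0.84), np.float64(-0.84), np.float64(-1.0), np.float64(-0.84), np.float64(-1.0), np.float64(-1.0), np.float64(-0.84)]
0.3 [np.float64(0.0), np.float64(0.0), np.float64(0.0), np.float64(0.01), np.float64(0.0), np.float64(0.01), np.float64(0.01), np.float64(0.01), np.float64(0.0), np.float64(0.01)]
0.4 [np.float64(0.01), np.float64(0.22), np.float64(0.04), np.float64(0.04), np.float64(0.06), np.float64(0.06), np.float64(0.06), np.float64(0.02), np.float64(0.1), np.float64(0.1)]
0.5 [np.float64(-1.0), np.float64(0.23), np.float64(0.04), np.float64(0.04), np.float64(0.0), np.float64(0.13), np.float64(0.14), np.float64(0.04), np.float64(0.04), np.float64(0.13)]
0.6 [np.float64(-1.0), np.float64(0.24), np.float64(0.13), np.float64(0.15), np.float64(0.23), np.float64(0.23), np.float64(0.14), np.float64(0.12), np.float64(0.0), np.float64(0.01)]
0.7 [np.float64(-1.0), np.float64(0.25), np.float64(0.0), np.float64(0.23), np.float64(0.23), np.float64(0.23), np.float64(0.12), np.float64(0.12), np.float64(0.11), np.float64(
[... 232 characters left out ...]
  1.22]
stop 3.141592653589793 [-0.6   0.69  1.28  2.14 -0.84  0.97 -1.62]
stop -3.141592653589793 [-0.6   0.69  1.28  2.14 -0.84  0.97 -1.62]
seat 0 [-0.46  0.5   0.58  1.91 -0.36  0.84  0.23]
seat 3.141592653589793 [-0.83  0.86  1.27  1.93 -0.94  1.11 -2.39]
seat -3.141592653589793 [-0.83  0.86  1.27  1.93 -0.94  1.11 -2.39]
cell 0 [-0.86  0.38  0.33  2.16 -0.2   0.64 -0.22]
cell 3.141592653589793 [-0.35  0.38 -0.28  2.13  0.16  0.66  2.56]
cell -3.141592653589793 [-0.35  0.38 -0.28  2.13  0.16  0.66  2.56]
hold 0 [-0.39  0.62  0.81  1.9  -0.59  0.87  0.64]
hold 3.141592653589793 [-0.61  0.93  1.26  1.91 -1.    1.13 -2.15]
hold -3.141592653589793 [-0.61  0.93  1.26  1.91 -1.    1.13 -2.15]
```

Run:
```python
from h import *
from cell import env,kin,camera,calibration
env.movel([.268,.619,.36],velocity=.2)
print(env.get_state()['time'])
env.reach([.46,.15,.33],q(.2))
print(env.get_state()['time'],env.get_state()['tcp_pos'])
env.reach([.455,-.20,.28],q(.36))
s=env.get_state();print(s['time'],s['tcp_pos'],s['force'])
c=calibration("wrist");p,d=camera("wrist")
cv2.imwrite("pics/w1.png",p); np.savez("pics/w1.npz",p=p,d=d,**c)
```

```text
0.5833
2.425 [0.46001313 0.1515908  0.33005385]
3.75 [ 0.45574663 -0.19873404  0.27998089] [ 0.08450317  0.23804701 -0.05408692]
```

View pics/w1.png

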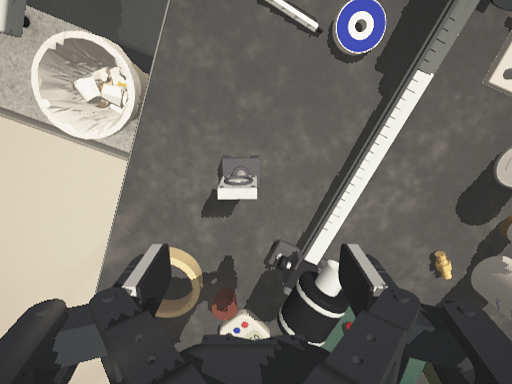

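Run:
```python
from h import *
z=load("w1");W=pts(z)
m=(abs(W[...,2]-.04)<.006)&(W[...,0]>.52)&(W[...,0]<.62)&(W[...,1]<0.05)&(W[...,1]>-.24)
P=W[m]
for i in range(4):
    c=np.polyfit(P[:,1],P[:,0],1); r=P[:,0]-np.polyval(c,P[:,1]); P=P[abs(r)<.013]
print("rail",c,len(P),np.percentile(r*1000,[2,10,50,90,98]).round(1),np.median(P[:,2]))
for name,(xa,xb,ya,yb,za,zb) in dict(det=(.5,.62,-.36,-.2,.085,.16),plate=(.4,.5,-.26,-.15,.085,.12),foot=(.4,.5,-.26,-.15,.014,.04)).items():
    m=(W[...,0]>xa)&(W[...,0]<xb)&(W[...,1]>ya)&(W[...,1]<yb)&(W[...,2]>za)&(W[...,2]<zb)
    P=W[m];print(name,len(P),cv2.minAreaRect(P[:,:2].astype(np.float32)*1000),np.median(P[:,2]),P[:,1].max())
```

```text
rail [0.08292539 0.57892842] 5022 [-7.9 -7.4 -0.2  7.8  9.5] 0.040214510461852454
det 3737 ((555.5155029296875, -286.00531005859375), (83.67767333984375, 52.31877517700195), 84.81673431396484) 0.11751922298548294 -0.24353228830254206
plate 615 ((440.61309814453125, -208.30455017089844), (35.35845184326172, 13.424410820007324), 21.4400691986084) 0.0971055901095385 -0.1982747149226925
foot 713 ((440.7689208984375, -209.01214599609375), (43.310733795166016, 35.384239196777344), 20.906414031982422) 0.023422950028323196 -0.18548188312368602
```

Run:
```python
from h import *
from cell import env,kin,camera,calibration
p=[.4415,-.2075]; Q=q(.365)
env.reach(p+[.22],Q)
env.movel(p+[.139],velocity=.12)
env.grip(.02,f_grip=50)
s=env.get_state();print(s['time'],s['tcp_pos'],s['force'],s['opening'])
env.movel(p+[.139+.07],velocity=.12)
s=env.get_state();print(s['time'],s['tcp_pos'],s['force'],s['opening'])
env.reach([.5757,-.052,.209],q(-.082))
s=env.get_state();print(s['time'],s['tcp_pos'],s['force'],s['opening'])
for n in("wrist","side","top"):
    c=calibration(n);pp,d=camera(n)
    cv2.imwrite(f"pics/{n}2.png",pp); np.savez(f"pics/{n}2.npz",p=pp,d=d,**c)
z=load("side2"); crop(z,190,100,390,250,4,"pics/side2c.png")
```

```text
5.5 [ 0.44181732 -0.20755788  0.1394876 ] [-0.80175701  0.81609421  4.99100094] 0.03532144567259767
6.2333 [ 0.44114239 -0.20710944  0.20850979] [ 0.20399597  1.37666489 -1.84109076] 0.03483069299313034
7.0667 [ 0.5748881  -0.05260412  0.20808297] [-0.15049895 -0.01389439 -2.8620841 ] 0.035451966552216566
```

View pics/wrist2.png

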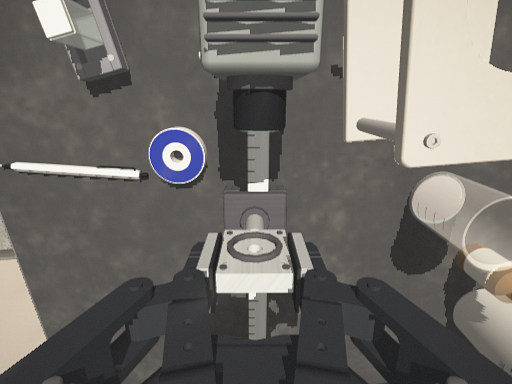

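View pics/side2c.png

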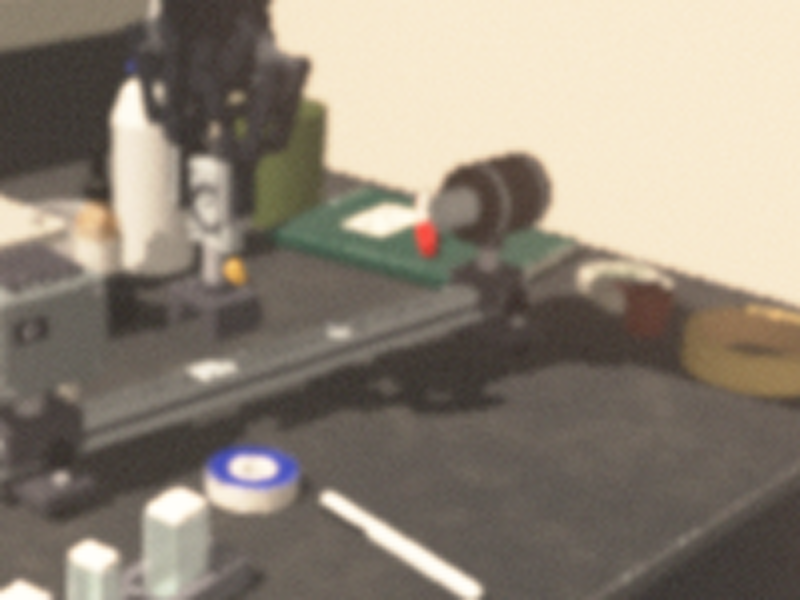

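```bash
cat > m.py <<'E'
from h import *
def rail(W,ymin,ymax):
    m=(abs(W[...,2]-.04)<.005)&(W[...,0]>.54)&(W[...,0]<.61)&(W[...,1]<ymax)&(W[...,1]>ymin)
    P=W[m]
    for i in range(5):
        c=np.polyfit(P[:,1],P[:,0],1); r=P[:,0]-np.polyval(c,P[:,1]); P=P[abs(r)<.012]
    return c,len(P),np.percentile(r*1000,[2,50,98]).round(1)
E
python3 - <<'E'
from m import *
z=load("wrist2");W=pts(z)
print(rail(W,-.03,.0)); print(rail(W,-.12,.0));
for n,(u0,u1,v0,v1,za,zb) in dict(foot=(200,310,180,240,.085,.105),plate=(190,315,235,300,.155,.185)).items():
    P=W[v0:v1,u0:u1].reshape(-1,3);P=P[(P[:,2]>za)&(P[:,2]<zb)&(P[:,0]>.55)&(P[:,0]<.602)]
    print(n,len(P),cv2.minAreaRect(P[:,:2].astype(np.float32)*1000),np.median(P[:,2]),P[:,:2].min(0),P[:,:2].max(0))
z=load("top2");W=pts(z);print(rail(W,-.24,-.12))
E
```

```text
(array([0.07938237, 0.58061222]), 730, array([-8.4, -0.1,  8.3]))
(array([0.07389491, 0.58051087]), 1241, array([-8.5, -0.1,  8.4]))
foot 2219 ((573.6409912109375, -50.734500885009766), (28.005916595458984, 44.00115966796875), 85.64059448242188) 0.0920098833223013 [ 0.55096847 -0.06633452] [ 0.59628755 -0.03558571]
plate 4437 ((575.2163696289062, -51.887542724609375), (25.101795196533203, 52.354408264160156), 85.0132064819336) 0.16592112509870915 [ 0.55005483 -0.06510027] [ 0.60179138 -0.03712316]
(array([0.07297973, 0.58053199]), 328, array([-8.4, -0.1,  8.8]))
```

```bash
python3 - <<'E'
from h import *
from cell import env,kin,camera,calibration
def st():
    s=env.get_state();print(round(s['time'],2),s['tcp_pos'].round(4) if hasattr(s['tcp_pos'],'round') else s['tcp_pos'],np.round(s['force'],2),round(s['opening'],4))
env.movel([.578,-.052,.185],velocity=.08,rot=q(-.079))
st()
c=calibration("wrist");pp,d=camera("wrist")
cv2.imwrite("pics/w3.png",pp); np.savez("pics/w3.npz",p=pp,d=d,**c)
print(env.movel([.578,-.052,.1635],velocity=.04,stop_force=15)); st()
c=calibration("wrist");pp,d=camera("wrist")
cv2.imwrite("pics/w4.png",pp); np.savez("pics/w4.npz",p=pp,d=d,**c)
E
cat > chk.py <<'E'
import sys
from m import *
z=load(sys.argv[1]);W=pts(z); za=float(sys.argv[2])
print(rail(W,-.025,.0))
P=W[150:300,180:330].reshape(-1,3);P=P[(P[:,2]>za-.006)&(P[:,2]<za+.006)&(P[:,0]>.548)&(P[:,0]<.605)&(P[:,1]>-.075)]
print(len(P),cv2.minAreaRect(P[:,:2].astype(np.float32)*1000),np.median(P[:,2]))
E
python3 chk.py w3 .069; python3 chk.py w4 .049
```

```text
7.67 [ 0.5776 -0.0522  0.1843] [-0.29  0.09 -1.03] 0.0353
True
8.22 [ 0.5779 -0.0518  0.1655] [-1.44  0.97  6.75] 0.035
(array([0.0614746 , 0.58005061]), 698, array([-8.5, -0.2,  8.6]))
2086 ((576.5074462890625, -50.27457809448242), (28.394075393676758, 44.01560974121094), 85.86639404296875) 0.0682077765920818
(array([0.0402489 , 0.58007507]), 766, array([-8.5, -0. ,  8.6]))
1968 ((576.8220825195312, -49.676002502441406), (27.953805923461914, 44.048240661621094), 86.06729888916016) 0.04936616718268291
```

View pics/w4.png

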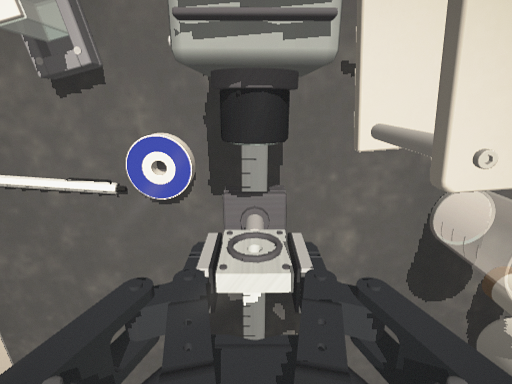

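```bash
python3 - <<'E'
from h import *
from cell import env,kin,camera,calibration
def st():
    s=env.get_state();print(round(s['time'],2),np.round(s['tcp_pos'],4),np.round(s['force'],2),round(s['opening'],4))
env.grip(.075);env.dwell(.4);st()
env.movel([.578,-.052,.25],velocity=.15);st()
for n in("wrist","side","top"):
    c=calibration(n);pp,d=camera(n)
    cv2.imwrite(f"pics/{n}5.png",pp); np.savez(f"pics/{n}5.npz",p=pp,d=d,**c)
crop(load("side5"),190,100,390,250,4,"pics/side5c.png")
E
python3 chk.py wrist5 .049;  python3 - <<'E'
from m import *
W=pts(load("wrist5"))
for za,zb in((.115,.128),(.044,.054)):
    m=(W[...,0]>.545)&(W[...,0]<.61)&(W[...,1]>-.09)&(W[...,1]<-.02)&(W[...,2]>za)&(W[...,2]<zb)
    P=W[m];print(len(P),cv2.minAreaRect(P[:,:2].astype(np.float32)*1000),np.median(P[:,2]))
print(rail(W,-.16,-.08),rail(W,-.03,0))
E
```

```text
9.13 [ 0.5773 -0.0516  0.165 ] [-0.52 -0.5  -0.63] 0.0752
9.85 [ 0.5775 -0.0517  0.2493] [0.   0.05 0.36] 0.0748
(array([0.06484811, 0.58007787]), 497, array([-8.7,  0. ,  8.7]))
888 ((577.0712280273438, -48.3492431640625), (25.75226402282715, 43.79119110107422), 84.25261688232422) 0.04931138792578212
851 ((576.7017822265625, -52.87138366699219), (13.095462799072266, 36.022056579589844), 85.65348052978516) 0.12324471451562788
846 ((577.0712280273438, -48.3492431640625), (25.75226402282715, 43.79119110107422), 84.25261688232422) 0.04930001877476546
(array([0.08508706, 0.58110403]), 903, array([-8.4,  0.1,  8.6])) (array([0.06845572, 0.58011203]), 594, array([-8.7,  0. ,  8.7]))
```

View pics/wrist5.png

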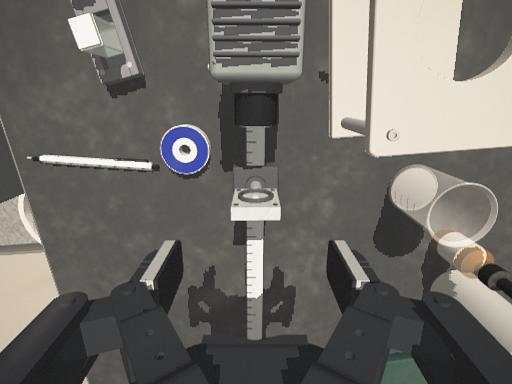

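View pics/side5c.png

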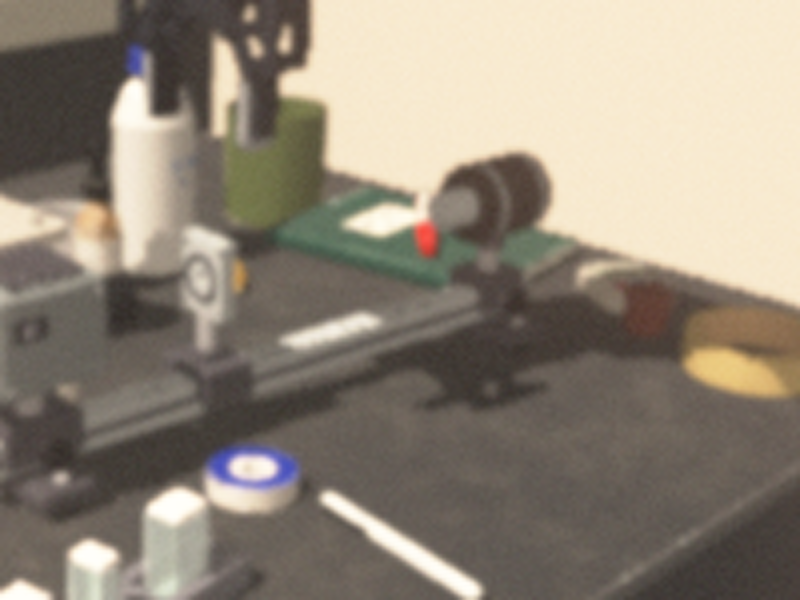

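Run:
```python
from m import *
from cell import env,kin,camera,calibration
env.reach([.47,.17,.26],q(.16))
env.dwell(.2)
s=env.get_state();print(s['time'],np.round(s['tcp_pos'],4))
c=calibration("wrist");pp,d=camera("wrist")
cv2.imwrite("pics/w6.png",pp); np.savez("pics/w6.npz",p=pp,d=d,**c)
W=pts(load("w6"))
for name,(xa,xb,ya,yb,za,zb) in dict(c1=(.40,.47,.175,.25,.049,.062),c2=(.40,.47,.12,.175,.049,.062),c3=(.40,.47,.05,.12,.049,.062),rack=(.37,.5,.02,.27,.012,.025)).items():
    m=(W[...,0]>xa)&(W[...,0]<xb)&(W[...,1]>ya)&(W[...,1]<yb)&(W[...,2]>za)&(W[...,2]<zb)
    P=W[m];print(name,len(P),len(P) and (cv2.minAreaRect(P[:,:2].astype(np.float32)*1000),np.median(P[:,2])))
```

```text
11.175 [0.4708 0.1686 0.26  ]
c1 997 (((428.35113525390625, 206.7415771484375), (19.798336029052734, 43.57159423828125), 9.078386306762695), np.float64(0.05537014006239717))
c2 288 (((438.0524597167969, 148.33319091796875), (18.996166229248047, 13.5836820602417), 8.612964630126953), np.float64(0.055117580039206054))
c3 415 (((447.07489013671875, 89.25337982177734), (19.169723510742188, 23.905319213867188), 8.438647270202637), np.float64(0.05525273085188698))
rack 3121 (((437.5887756347656, 147.82664489746094), (40.031715393066406, 189.6395263671875), 9.076510429382324), np.float64(0.018339088910862507))
```

View pics/w6.png

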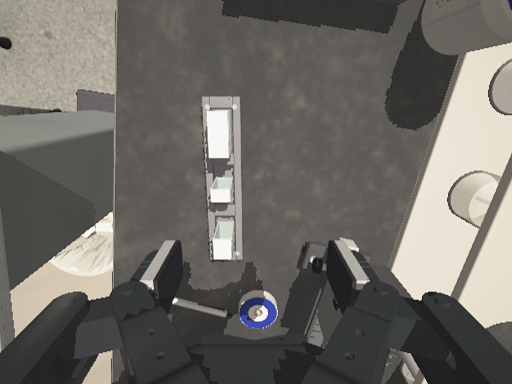

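Run:
```python
from m import *
from cell import env,kin,camera,calibration
def st():
    s=env.get_state();print(round(s['time'],2),np.round(s['tcp_pos'],4),np.round(s['force'],2),round(s['opening'],4))
p=[.429,.207];Q=q(.158)
env.grip(.06)
env.reach(p+[.16],Q)
print(env.movel(p+[.0965],velocity=.08,stop_force=12));st()
env.grip(.01,f_grip=30);env.dwell(.2);st()
for n in("side","wrist"):
    c=calibration(n);pp,d=camera(n)
    cv2.imwrite(f"pics/{n}7.png",pp); np.savez(f"pics/{n}7.npz",p=pp,d=d,**c)
crop(load("side7"),130,180,290,300,5,"pics/side7c.png")
```

```text
False
13.0 [0.4293 0.207  0.0968] [-0.38  0.33 -0.34] 0.0599
13.63 [0.4291 0.2072 0.0969] [-1.68 -0.23  5.85] 0.0195
```

View pics/side7c.png

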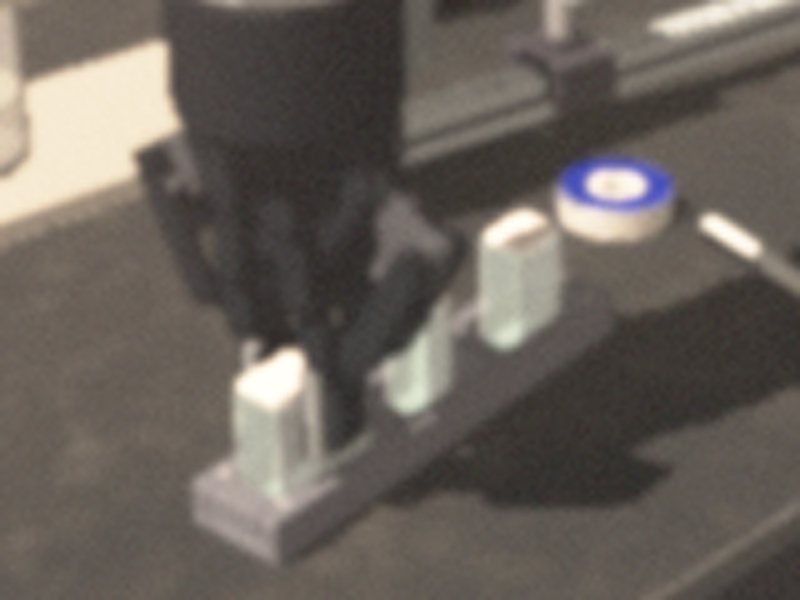

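View pics/wrist7.png

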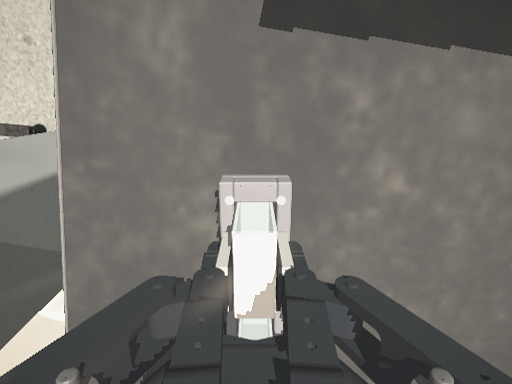

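Run:
```python
from m import *
from cell import env,kin,camera,calibration
def st():
    s=env.get_state();print(round(s['time'],2),np.round(s['tcp_pos'],4),np.round(s['force'],2),round(s['opening'],4))
env.movel([.429,.207,.13],velocity=.06);env.dwell(.3);st()
env.movel([.44,.207,.26],velocity=.15)
c=calibration("wrist");pp,d=camera("wrist")
cv2.imwrite("pics/w8.png",pp)
pp,d=camera("side"); cv2.imwrite("pics/side8.png",pp)
env.reach([.5674,-.172,.26],q(-.081));st()
env.movel([.5674,-.172,.1655],velocity=.08,stop_force=8);env.dwell(.5);st()
for n in("wrist","side","top"):
    c=calibration(n);pp,d=camera(n)
    cv2.imwrite(f"pics/{n}9.png",pp); np.savez(f"pics/{n}9.npz",p=pp,d=d,**c)
crop(load("side9"),190,100,390,250,4,"pics/side9c.png")
```

```text
14.74 [0.4289 0.2069 0.1298] [0.42 0.42 0.63] 0.0194
17.34 [ 0.5678 -0.1703  0.2597] [-0.09  0.36  0.1 ] 0.0194
19.18 [ 0.5674 -0.172   0.1656] [-0.16  0.14  0.19] 0.0192
```

View pics/side9c.png

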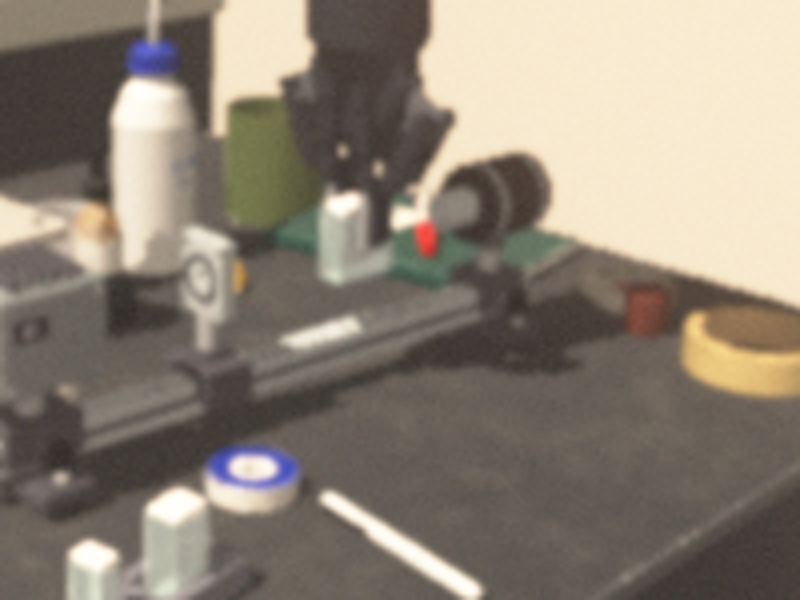

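View pics/wrist9.png

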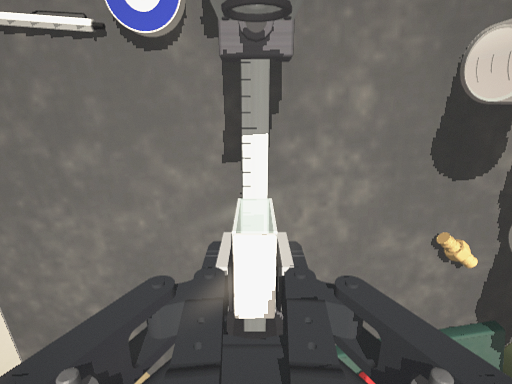

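Run:
```python
from m import *
for n in("wrist9","side9"):
    W=pts(load(n))
    r=rail(W,-.13,-.08);print(n,r)
    m=(W[...,0]>.552)&(W[...,0]<.583)&(W[...,1]>-.20)&(W[...,1]<-.14)&(W[...,2]>.118)&(W[...,2]<.132)
    if n=="wrist9":
        v,u=np.mgrid[:384,:512]; m&=(u>231)&(u<280)&(v>230)&(v<322)
    P=W[m];print(len(P),cv2.minAreaRect(P[:,:2].astype(np.float32)*1000),np.percentile(P[:,2],[5,50,95]))
    A=np.c_[P[:,:2]-P[:,:2].mean(0),np.ones(len(P))];print(np.linalg.lstsq(A,P[:,2],rcond=None)[0])
    c=P[:,:2].mean(0);print(c, np.polyval(r[0],-.172))
    # lamp-side window face
    f=(abs(W[...,0]-.567)<.006)&(W[...,1]>-.16)&(W[...,1]<-.135)&(W[...,2]>.078)&(W[...,2]<.118)
    P=W[f];print("face",len(P), len(P)>9 and np.polyfit(P[:,2],P[:,1],1))
z=load("side9");print()
# stop
W=pts(load("top9"))
m=(W[...,0]>.545)&(W[...,0]<.61)&(W[...,1]>-.09)&(W[...,1]<-.02)&(W[...,2]>.11)&(W[...,2]<.13)
P=W[m];print(len(P),cv2.minAreaRect(P[:,:2].astype(np.float32)*1000) if len(P) else 0)
for n in("top0","top9"):
  W=pts(load(n))
  for (xa,xb,ya,yb) in((.41,.46,.12,.17),(.41,.47,.05,.12)):
    m=(W[...,0]>xa)&(W[...,0]<xb)&(W[...,1]>ya)&(W[...,1]<yb)&(W[...,2]>.05)&(W[...,2]<.065)
    print(n,W[m].mean(0))
```

```text
wrist9 (array([0.07834572, 0.58015624]), 2187, array([-8.7,  0. ,  8.7]))
4022 ((566.5567626953125, -171.9971466064453), (43.8854866027832, 21.37285614013672), 84.80184936523438) [0.12166689 0.12404398 0.12566822]
[ 0.03997303 -0.02572095  0.12409432]
[ 0.56667706 -0.16998015] 0.5666807784543578
face 704 [-0.00160529 -0.15015773]
side9 (array([0.07773941, 0.57959667]), 76, array([-7.8,  0. ,  9.7]))
77 ((572.0531005859375, -160.9263916015625), (24.68292236328125, 35.098228454589844), 53.88264083862305) [0.11843804 0.12266428 0.130513  ]
[-0.00046522 -0.21404893  0.12381164]
[ 0.56990932 -0.16135096] 0.5662254951014221
face 59 [-0.03516526 -0.14511155]

91 ((578.9580078125, -53.7066535949707), (14.129359245300293, 36.8492431640625), 88.92467498779297)
top0 [0.4401811  0.14654508 0.0546306 ]
top0 [0.44977826 0.08801137 0.05425872]
top9 [0.44014649 0.14674513 0.05432575]
top9 [0.45117919 0.08792735 0.05427785]
```

Run:
```python
from cell import env,job
job.job_done(); s=env.get_state();print(s['time'],s['tcp_pos'],s['opening'])
```

```text
the job is handed in; nothing more can be done
the job is handed in; nothing more can be done
```

The aperture stop is seated and let go on the lamp's half. The longest cell is held upright in the beam over the detector's half, and I handed the job in at about 19 s of robot time. No verdict was reported.

**Aperture stop:** After release and retreat, the wrist camera put the foot top at 49 mm (49 mm expected when fully down) and the plate top at 123 mm. Its centre was within about 1 mm of the rail line, and its yaw matched the rail to about 0.01 rad.

**Long cell:** I gripped it on the frosted faces with 30 N, the pads near the middle of its length, away from the windows. In the final wrist picture:
- Its centre is within about 1 mm of the rail line, about 60 mm past the middle on the detector's half.
- The lid top is at 124.1 mm (124.5 mm ideal).
- It is about 0.01 rad off the beam line, and the lid plane's slope gives a tilt of up to 0.05 rad. The tool forces are near zero.

**Other cells:** The top camera shows the two shorter cells had moved by no more than 1.5 mm, which is measurement noise.

**Checks that disagreed:**
- The top camera's last fit of the stop's plate read about 0.06 rad away from the rail direction, with its centre about 2 mm off. It had only 91 points in a half-hidden view, so I trusted the wrist view.
- The side camera's fit of the lid was too sparse and mixed with the fingers, so I did not use it.
- The side and top cameras differ by 2–4 mm in absolute position. I took the final alignment from the wrist camera.

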